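Set the gear unit's slotted adjuster

ROBOT

A 6-joint arm with a two-finger parallel gripper is mounted at the origin on the work surface. World frame = base frame: x ahead of the robot, y to its left, z up, the work surface at z = 0. Lengths are in m, angles in degrees, forces in N, time in s.
With the tool pointing down it reaches from about 0.35 to 0.875 m from the base axis. Payload 4.2 kg.
Tool frame: the origin (TCP) lies on the centre line of the jaws, within the pads' length; the fingertips stand tip_reach ahead of it and the grasp point (between the pads) is the TCP (tip_reach is the distance from the TCP to the fingertips, in m); z points along the fingers, y is the line along which they close (so a half turn about z gives the same grasp; the last joint's range is limited). The gripper opens to 87 mm and grips with 3 to 60 N. Pads are 19 mm wide; open, the fingers measure 117 mm over their backs; the gripper's body (75 mm by 190 mm) begins 51 mm behind the grasp point.
Start: joints at [-58.522, 22.042, 0.453, 0, -68.411, -14.817], TCP at [0.179, -0.599, 0.242] pointing down, gripper open.
Joint ranges: [-179.83, 179.83], [-69.29, 118.12], [-61.27, 80.66], [-181.25, 117.63], [-171.15, -9.14], [-177.46, 177.46]. Speed limits (degrees/s): [159.86, 159.86, 180, 180, 180, 180].

INTERFACE

Orientations are given as a 3x3 rotation matrix whose columns are the frame's x, y, z axes.
In Python, from station import sense, capture, finish_job, tip_reach gives the robot as it stands.
- The arm moves only by the tool arm_command, never from a script. Its argument "deltas" is a list of rows, each a list of 7 numbers: the turn, a rotation vector about the tool's x, y, z in rad, then the shift along the tool's x, y, z in cm, then the closure, from -1 (fully open) to 1 (shut), so that 0 is half open. In form: [[rx, ry, rz, dx, dy, dz, hand], ...]. A call has 1 to 8 rows; each row is the pose to reach, as a shift and turn from the pose commanded when the call began, along the tool's axes at that moment; what a row does not reach only later rows make up. A row lasts 1/12 s, in which the tool goes at most 41.7 mm and 7.16 degrees, less where a joint would pass 70% of its speed; a pose out of reach is approached as far as the arm can. A call with a gripper value outside its range is refused whole. The fingers move at their own pace and stop on an object; the grip force is fixed at half the most. Time passes only in rows, so rows that repeat a pose let the fingers close. It gives the time, the measured TCP pose, the force, the opening and the grip force at its end, in the units of the state.
- sense(): the state, without advancing time (a new reading comes with each control period).
- capture(name): name is "scene" or "top" or "wrist"; returns a dict with "pixels" (480x640x3 uint8, blue, green, red), "fovy" (degrees; the focal length in pixels is half the picture's height over the tangent of half this angle, whatever the lens; pixels are square), "cx", "cy" (the principal point, pixels), "rvec" (rotation vector, rad) and "tvec" (3), from world to camera coordinates, as OpenCV has them. Camera axes: x right, y down, z forward; pixel columns grow to the right and rows downward; lengths in m; the calibration is good to about 2 mm. The wrist camera is an equidistant fisheye: a pixel r from the principal point sees the ray r / f radians off the axis. A picture is of the moment at which its call begins. There is no depth.
- finish_job(): hands the job in; it is judged then, once.
The state is a dict: "time_s": time; "joints": joint angles; "joint_velocities": joint speeds; "effort": joint torques, N m; "tcp_pos": TCP position; "ee_rot": TCP orientation; "wrist_force": force on the tool from outside, world axes, zero at the start; "moment": the same for the moment, N m; "gripper_width": opening from 0.0 (shut) to 1.0 (fully open); "gripper_force": force on a finger pad.
Only numpy, scipy, OpenCV 4.12 (cv2) and the standard library are available. Lean on these libraries where they do the work, as an engineer would, in place of code of your own. Each camera call takes 0.05 s, during which the arm holds its last target. There are 200 camera calls.

TASK

Take the square-handled flat screwdriver from the rack, feel its blade into the slot of the brass adjuster on top of the gear unit, and turn the adjuster with it until the pointer stands on the long mark. Then put the screwdriver back upright in the rack, fully down in its free hole; do not touch the gear unit with the gripper, and leave the other two drivers and the spare gear as they are.

Things in the scene. Friction and masses are not known exactly. Their poses are not given: they have to be found in the camera images.
- driver_grip (a point): Mid-height centre of the handle of the flat screwdriver, the only square black handle (24 x 24 mm, 86 mm tall). It stands upright in a rack hole on a steel collar 30 mm across whose underside is 47 mm below this point; below it a neck 15 mm across, 20 mm long, a shank 8 mm across, then the blade. z up the handle; x, y square to its flats. About 0.13 kg. Leave the driver back in the rack.
- driver_tip (a point): Centre of the blade's end, 107 mm below driver_grip on the same axis. The blade is 14 mm wide along this point's x axis (parallel to driver_grip's x), 2.5 mm thick along y, 14 mm long.
- screw_top (a point): Centre of the top face of the brass slotted head on the gear unit, 80 mm above the bench; this point is fixed to the housing, z up, x pointing to the long mark. Head 34 mm across. Slot across the centre, 5.5 mm wide, 8 mm deep, open at both ends. Its direction is not given: anywhere within 0.4 rad either side of the pointer's line, as the head has that much free play in the pointer's sleeve.
- pointer (a joint): Angle (rad) of the flat steel pointer around the brass head: 0 on the long mark, positive counter-clockwise from above; starts 0.5 to 0.9, so turn clockwise. The head turns alone in its play (0.8 rad in all, light friction 0.04 N m: a heavily pressed blade drags it), then carries the pointer (0.08 N m), which stays where left. Pointer end 42 mm from the axis. Stops at -0.7 and 1.2.
- hole0 (a point): Mouth of the rack's first hole, in the top face of its steel plate, 80 mm above the bench (plate 50 x 205 mm, 10 mm thick, on two end legs, open below). Three holes, 20 mm across, 70 mm apart along this y axis, each holding one driver at the start; z up. A seated driver's collar lies flat on this face.
- hole1 (a point): Mouth of the rack's middle hole, as hole0.
- hole2 (a point): Mouth of the rack's third hole, as hole0.
- cross_grip (a point): Middle of the round black handle (24 mm across, 76 mm tall) of the cross-point driver, which also stands in the rack, its handle top 80 mm above the plate. To be left alone.
- nut_grip (a point): Middle of the round slim black handle (22 mm across, 68 mm tall) of the nut driver, which also stands in the rack, its handle top 72 mm above the plate. To be left alone.
- gear_mid (a point): Centre of a loose steel spare gear, 63 mm across and 14 mm thick, lying flat on the bench in front of the gear unit. To be left alone.
- gearcase: The grey gear unit, fixed to the bench; origin at the centre of its underside, axes as for screw_top, which lies at x -15 mm, y 0. Base 190 mm (x) by 160 mm (y), cover top 60 mm high; an output shaft 20 mm across stands out of its +y side to 120 mm from the middle. The gripper must not touch any of it.
There are look-alikes about, which are no part of the job. Leave any white look-alike of the part that bears driver_grip alone.

How it is judged (in metres and radians):
On the way, in this order (a step that is already met when the one before it is completed fails the run):
1. the screwdriver's blade is down in the adjuster's slot, at least 4.5 mm below the head's top and within 6 mm of its centre (z of driver_tip in the frame of screw_top below -0.0045 m and horizontal distance between driver_tip and screw_top below 0.006 m), for 0.2 s.
2. with the blade still in the slot, the pointer stands on the long mark (within 0.1 rad) (all of step 1 and value of joint pointer between -0.1 and 0.1 rad), for 0.2 s.
At the end, for the whole second after the job is handed in: The pointer stands within 0.1 rad (6 degrees) of the long mark, and the screwdriver stands upright (within 0.1 rad) in a rack hole, within 8 mm of the hole's axis, its collar down on the plate within 3 mm (value of joint pointer between -0.1 and 0.1 rad and angle between driver_grip's own z axis and vertical below 0.1 rad and ((horizontal distance between driver_grip and hole0 below 0.008 m and z of driver_grip in the frame of hole0 between 0.044 and 0.05 m) or (horizontal distance between driver_grip and hole1 below 0.008 m and z of driver_grip in the frame of hole1 between 0.044 and 0.05 m) or (horizontal distance between driver_grip and hole2 below 0.008 m and z of driver_grip in the frame of hole2 between 0.044 and 0.05 m))); the robot touches nothing.
It fails at once if the fingers touch the gear unit (contact force between the fingers and gearcase above 2 N).
It fails at once if another driver or the spare gear is moved by more than 20 mm (distance of any of cross_grip, nut_grip, gear_mid from where it was at the start of the episode above 0.02 m).
It also fails if it takes over 64 s, if anything falls off the work surface, if the arm or the gripper's body presses on something with over 40 N, if the wrist force passes 120 N, or if a joint passes its speed limit or range.

## Working session

There is one attempt and no reset: what is moved stays moved. The work goes in short steps, Python scripts to look and compute and a tool call to move; the robot and the scene stay as the last step left them, time stands still between calls to the robot, and variables do not carry over. Pictures are saved under pics/ and viewed, at most 10 in all, crops included, and the job is handed in when it is done.

Besides the shell and the picture viewer there is one more tool, called after "Request:" as name(argument=value, ...) on one line, values as JSON. arm_command: Moves the arm, as the interface text tells. Its arguments: {"type":"object","properties":{"deltas":{"type":"array"}},"required":["deltas"]}

```bash
ls; mkdir -p pics
cat > h.py <<'E'
import numpy as np, cv2
from station import sense, capture, finish_job, tip_reach
def cam(c):
    R=cv2.Rodrigues(np.array(c["rvec"],float))[0]; t=np.array(c["tvec"],float).ravel()
    return R,t,240/np.tan(np.radians(c["fovy"])/2)
def ray(c,u,v,fish=False):
    R,t,f=cam(c); a=np.array([u-c["cx"],v-c["cy"]],float)
    if fish:
        r=np.hypot(*a); th=r/f; d=np.r_[a/max(r,1e-9)*np.sin(th),np.cos(th)]
    else: d=np.r_[a/f,1]
    return -R.T@t, R.T@d/np.linalg.norm(d)
def onz(c,u,v,z,fish=False):
    o,d=ray(c,u,v,fish); return o+d*(z-o[2])/d[2]
def proj(c,p,fish=False):
    R,t,f=cam(c); q=R@np.array(p,float)+t
    if fish:
        r=np.hypot(q[0],q[1]); k=np.arctan2(r,q[2])/max(r,1e-9); return np.array([c["cx"]+f*k*q[0],c["cy"]+f*k*q[1]])
    return np.array([c["cx"]+f*q[0]/q[2],c["cy"]+f*q[1]/q[2]])
E
python3 - <<'E'
from h import *
import pickle
print(tip_reach,sense())
for n in ("scene","top"):
    c=capture(n); pickle.dump(c,open(n+".pkl","wb")); cv2.imwrite(f"pics/{n}0.png",c["pixels"]); print(n,c["fovy"],c["cx"],c["cy"],ray(c,320,240))
E
```

```text
pics
0.019 {'time_s': 0.0, 'joints': array([-5.85223246e+01,  2.20916077e+01,  3.79294880e-01, -2.86902300e-02,
       -6.84118350e+01, -1.48187424e+01]), 'joint_velocities': array([-0.01096021, -0.05466375,  0.06535433, -0.09112224,  0.07911649,
       -0.01953079]), 'effort': array([-7.36611146e-04, -3.90665781e+01,  1.87407857e+01,  4.21998516e+00,
        1.10874287e-02, -2.28088898e-04]), 'tcp_pos': array([ 0.17904826, -0.59821231,  0.24044811]), 'ee_rot': array([[-9.58081122e-01, -2.86496117e-01, -7.34304503e-04],
       [-2.86497039e-01,  9.58078846e-01,  2.09102028e-03],
       [ 1.04452420e-04,  2.21374312e-03, -9.99997544e-01]]), 'wrist_force': array([ 0.02298424,  0.79209267, -0.27351804]), 'moment': array([ 0.04285534, -0.01887991,  0.03477786]), 'gripper_force': 0.0, 'gripper_width': 1.0002851940068522}
scene 48.228787638694875 313.49296897907595 240.75130858339264 (array([ 1.07632216, -0.35888967,  0.643744  ]), array([-0.68922154,  0.34862261, -0.63516607]))
top 52.6138385013933 328.1868034815755 234.49410311092325 (array([ 0.43529323, -0.06208274,  1.01576724]), array([ 0.06242474,  0.00955476, -0.99800394]))
```

View pics/scene0.png

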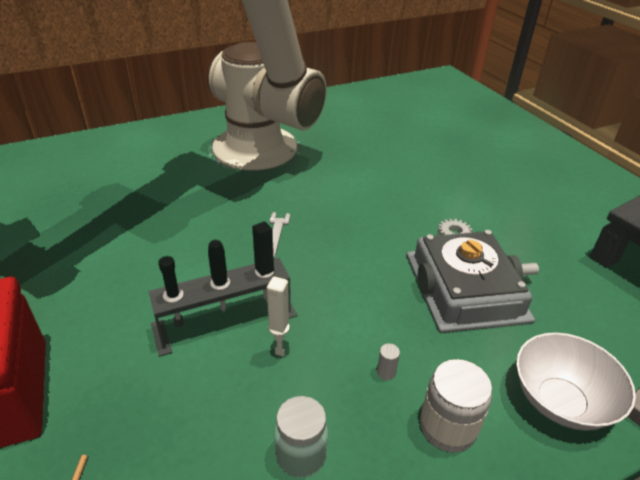

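View pics/top0.png

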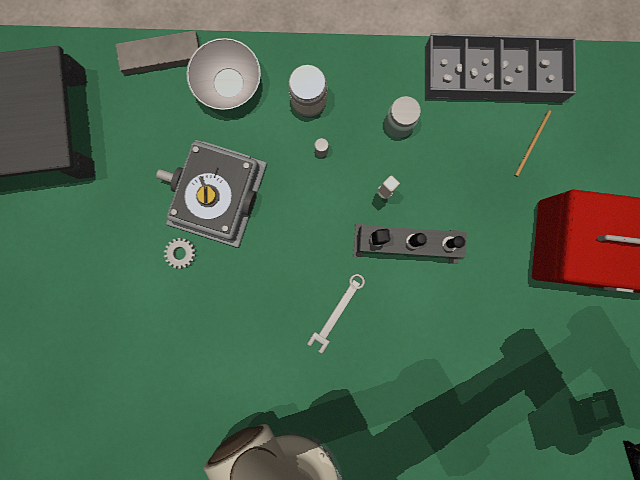

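Scene view: the black handles are at (263,248), (217,264) and (169,280). The white look-alike stands at (278,305), and the adjuster is at (470,250). Top view: the handles are at (381,238), (417,240) and (455,242), the white one at (389,186), and the brass head at (206,195).
The candidates for the driver are those three black handles and the white driver. The one at top (381,238) / scene (263,248) looks square, so I'll check it in a close crop.

Run:
```python
import pickle,cv2,numpy as np
t=pickle.load(open("top.pkl","rb"))["pixels"]; s=pickle.load(open("scene.pkl","rb"))["pixels"]
r=lambda im,x,y,w,h:cv2.resize(im[y:y+h,x:x+w],(400,300),interpolation=cv2.INTER_CUBIC)
cv2.imwrite("pics/crop1.png",np.vstack([np.hstack([r(t,350,205,120,90)+0,r(s,150,210,160,120)]),np.hstack([r(t,166,165,80,60),r(s,420,215,100,75)])]))
```

```text
(no output)
```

View pics/crop1.png

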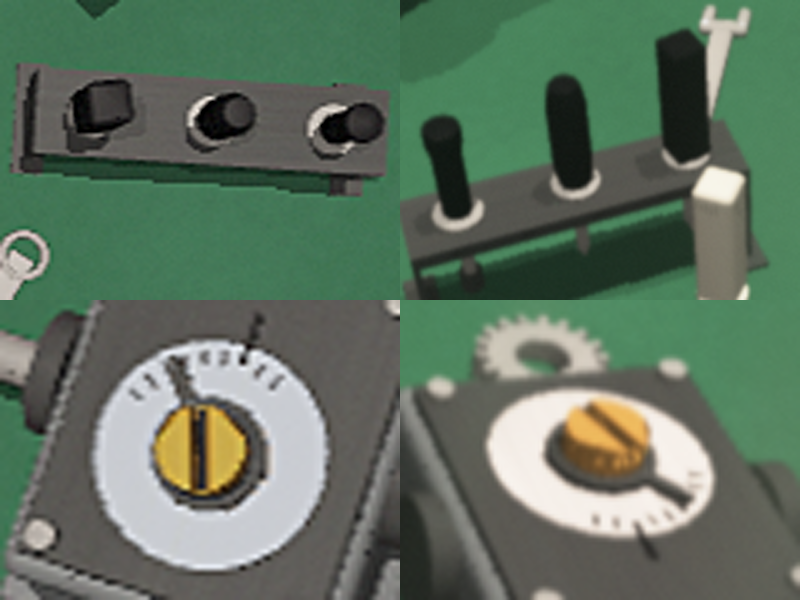

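The crop confirms the black square handle at top (381,238) is the flat driver. The slot runs nearly along the image's vertical, with the pointer up-left of it and the long mark up-right. Next I'll measure these.

Run:
```python
from h import *
import pickle
T=pickle.load(open("top.pkl","rb"));S=pickle.load(open("scene.pkl","rb"))
im=T["pixels"]; hsv=cv2.cvtColor(im,cv2.COLOR_BGR2HSV)
m=cv2.inRange(hsv,(15,100,100),(35,255,255)); m[:, :160]=0;m[:,260:]=0;m[:150]=0;m[250:]=0
ys,xs=np.nonzero(m); (c,r)=cv2.minEnclosingCircle(np.c_[xs,ys].astype(np.float32)); print("brass",c,r,onz(T,*c,0.08), onz(T,c[0]+r,c[1],.08)-onz(T,*c,.08))
# crop coords -> full
P=lambda cx,cy:(166+cx/5-.4,165+(cy-300)/5-.4)
sc=onz(T,*c,0.08)
for n,p,z in (("pointer",P(178,362),.068),("mark",P(255,330),.061),("slotA",P(199,406),.08),("slotB",P(203,494),.08)):
    q=onz(T,*p,z); print(n,q, np.degrees(np.arctan2(*(q-sc)[[1,0]])),np.linalg.norm((q-sc)[:2]))
# gear case yaw check from screws
# handle tops & collars
Q=lambda cx,cy:(350+cx*.3-.3,205+cy*.3-.3)
print("sq top",onz(T,*Q(108,102),.17)); print("mid top",onz(T,*Q(240,113),.16)); print("right top",onz(T,*Q(366,123),.152))
print("gear",onz(T,179,253,.014))
# plate corners z=.08
for p in ((38,65),(390,92),(385,176),(35,158)): print(onz(T,*Q(*p),.08))
k=np.uint8(im.max(2)<30)*255; k[:,:365]=0;k[:,398:]=0;k[:222]=0;k[255:]=0
cs=max(cv2.findContours(k,0,2)[0],key=cv2.contourArea); print(cv2.minAreaRect(cs),cv2.contourArea(cs))
print("scene sq top centre", [proj(S,onz(T,*Q(108,102),.17)),proj(S,sc)])
```

```text
brass (205.5, 194.22727966308594) 8.94090461730957 [0.57763361 0.17112152 0.08      ] [ 0.00041673 -0.01731068  0.        ]
pointer [0.61348231 0.18397997 0.068     ] 19.732236166137127 0.03808502427825996
mark [0.62840234 0.15580683 0.061     ] -16.786249354473714 0.053028324823727116
slotA [0.59413904 0.17199816 0.08      ] 3.0402501241313513 0.016528697784236122
slotB [0.55974385 0.16902712 0.08      ] -173.32264975672558 0.018011942421902818
sq top [ 0.49894966 -0.16233225  0.17      ]
mid top [ 0.49548346 -0.23373028  0.16      ]
right top [ 0.4922482 -0.3030099  0.152    ]
gear [0.46441582 0.2369267  0.014     ]
[ 0.52633146 -0.13197744  0.08      ]
[ 0.51538181 -0.33703181  0.08      ]
[ 0.46649209 -0.33420383  0.08      ]
[ 0.47224907 -0.13119585  0.08      ]
((379.2838134765625, 236.7027130126953), (14.631509780883789, 15.782302856445312), 80.53767395019531) 67.0
scene sq top centre [array([261.00791383, 225.55382935]), array([470.31718694, 245.83709873])]
```

```bash
cat >> h.py <<'E'
from scipy.spatial.transform import Rotation as Ro
def go(p,yaw):
    "delta to TCP p, pointing down, tool y at world yaw (deg)"
    s=sense(); R=s["ee_rot"]; a=np.radians(yaw); y=np.array([np.cos(a),np.sin(a),0]); z=np.array([0,0,-1.]); G=np.c_[np.cross(y,z),y,z]
    print("tcp",s["tcp_pos"].round(4),"yaw",np.degrees(np.arctan2(R[1,1],R[0,1])).round(2),"tilt",R[:2,2].round(4),"t",s["time_s"],"F",s["wrist_force"].round(1),"w",round(s["gripper_width"],3),"j6",s["joints"][5].round(1))
    print("delta",Ro.from_matrix(R.T@G).as_rotvec().round(4),(R.T@(np.array(p)-s["tcp_pos"])*100).round(2))
E
python3 - <<'E'
from h import *
import pickle
go((.5,-.162,.26),180)
T=pickle.load(open("top.pkl","rb"));S=pickle.load(open("scene.pkl","rb"))
o1,d1=ray(T,392,182);o2,d2=ray(S,279,285)
A=np.c_[d1,-d2]; k=np.linalg.lstsq(A,o2-o1,rcond=None)[0]; print("white top",o1+d1*k[0],o2+d2*k[1])
E
```

```text
tcp [ 0.1791 -0.5983  0.2406] yaw 106.65 tilt [-0.0007  0.0019] t 0.1 F [ 0.4 -0.3  0.5] w 1.002 j6 -14.8
delta [ 1.7000e-03  1.2000e-03 -1.2802e+00] [-43.25  32.61  -1.88]
white top [ 0.59780049 -0.1815422   0.1474364 ] [ 0.60012035 -0.17628044  0.14714668]
```

Request:
arm_command(deltas=[[0, 0, -1.28, -43.2, 32.6, -2.0, -0.2], [0, 0, -1.28, -43.2, 32.6, -2.0, -0.2], [0, 0, -1.28, -43.2, 32.6, -2.0, -0.2], [0, 0, -1.28, -43.2, 32.6, -2.0, -0.2], [0, 0, -1.28, -43.2, 32.6, -2.0, -0.2], [0, 0, -1.28, -43.2, 32.6, -2.0, -0.2], [0, 0, -1.28, -43.2, 32.6, -2.0, -0.2], [0, 0, -1.28, -43.2, 32.6, -2.0, -0.2]])

```text
time_s: 0.77
tcp_pos: [0.3769, -0.3283, 0.2537]
ee_rot: [[-0.271, -0.963, -0.0], [-0.963, 0.271, 0.0], [-0.0, 0.0, -1.0]]
wrist_force: [0.8, 0.3, 0.3]
gripper_width: 0.608
gripper_force: 0.0
```

```bash
python3 -c "
from h import *
go((.5,-.162,.26),180)"
```

```text
tcp [ 0.3769 -0.3283  0.2537] yaw 164.3 tilt [-0.0003  0.0004] t 0.7667 F [0.8 0.3 0.3] w 0.608 j6 6.7
delta [ 0.0004  0.0003 -0.274 ] [-19.34  -7.35  -0.63]
```

Request:
arm_command(deltas=[[0, 0, -0.274, -19.3, -7.3, -0.6, -0.2], [0, 0, -0.274, -19.3, -7.3, -0.6, -0.2], [0, 0, -0.274, -19.3, -7.3, -0.6, -0.2], [0, 0, -0.274, -19.3, -7.3, -0.6, -0.2], [0, 0, -0.274, -19.3, -7.3, -0.6, -0.2], [0, 0, -0.274, -19.3, -7.3, -0.6, -0.2], [0, 0, -0.274, -19.3, -7.3, -0.6, -0.2], [0, 0, -0.274, -19.3, -7.3, -0.6, -0.2]])

```text
time_s: 1.43
tcp_pos: [0.4995, -0.1648, 0.2593]
ee_rot: [[-0.005, -1.0, -0.002], [-1.0, 0.005, 0.0], [-0.0, 0.002, -1.0]]
wrist_force: [-0.4, -0.1, 0.8]
gripper_width: 0.6
gripper_force: 0.0
```

Run:
```python
from h import *
import pickle
go((.5,-.162,.26),180)
w=capture("wrist"); pickle.dump(w,open("w1.pkl","wb")); cv2.imwrite("pics/w1.png",w["pixels"])
print(w["fovy"],ray(w,w["cx"],w["cy"],True), proj(w,(.499,-.162,.17),True))
```

```text
tcp [ 0.4995 -0.1648  0.2593] yaw 179.69 tilt [-0.0015  0.0002] t 1.4333 F [-0.4 -0.1  0.8] w 0.6 j6 0.3
delta [ 0.0015  0.0002 -0.0055] [-0.28 -0.05 -0.07]
65.70646984690485 (array([ 0.50005508, -0.23724942,  0.40256369]), array([ 6.68146016e-04,  2.65664492e-01, -9.64065315e-01])) [317.73014507 246.33795464]
```

View pics/w1.png

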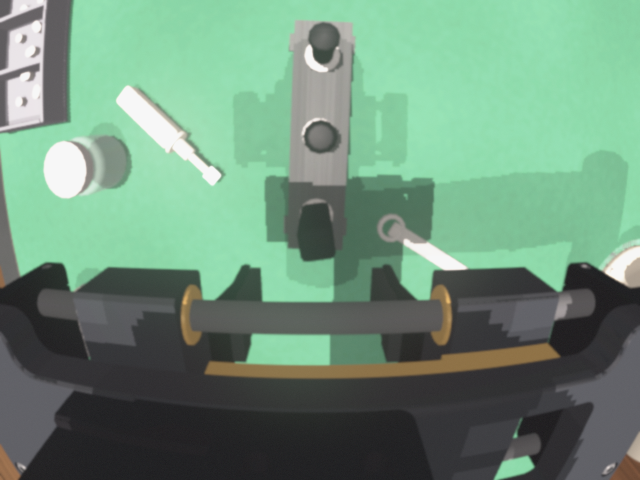

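The wrist view shows the square handle at (317,230), with the other two at (320,135) and (323,40). The white look-alike now lies at (165,130), off my path. Before grasping I'll get the handle's yaw from an enhanced crop.

Run:
```python
from h import *
import pickle
T=pickle.load(open("top.pkl","rb"))["pixels"]; w=pickle.load(open("w1.pkl","rb"))["pixels"]; s=capture("scene")["pixels"]
g=lambda im:np.uint8(255*np.clip(im/110.,0,1)**.5)
r=lambda im,x,y,W,H:cv2.resize(im[y:y+H,x:x+W],(400,300),interpolation=cv2.INTER_CUBIC)
cv2.imwrite("pics/c2.png",np.vstack([np.hstack([r(g(T),361,222,40,30),r(g(w),268,190,100,75)]),np.hstack([r(s,200,200,160,120)]*2)]))
```

```text
(no output)
```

View pics/c2.png

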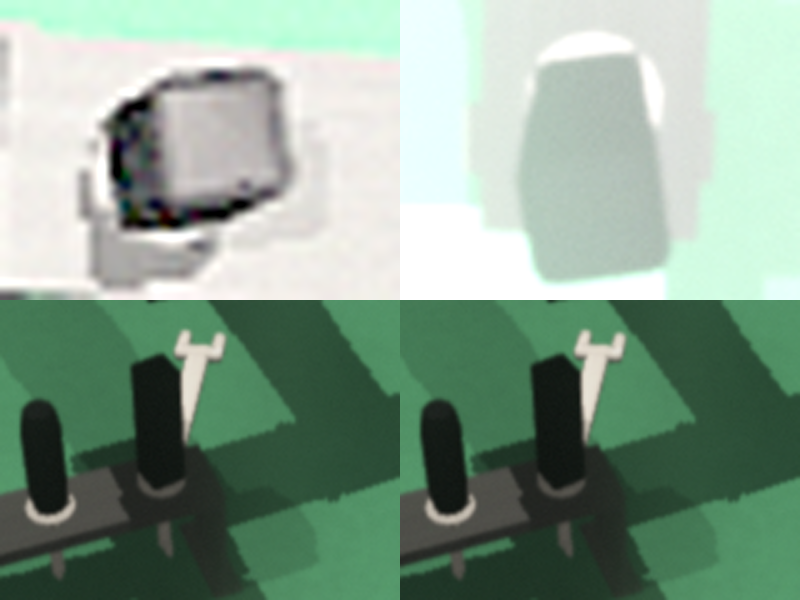

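The white look-alike fell over by itself. The handle's edges slope about -8° in both views, so its flats sit at about +8° yaw. I'll cross-check its centre and compute the approach.

Run:
```python
from h import *
import pickle
T=pickle.load(open("top.pkl","rb")); w=pickle.load(open("w1.pkl","rb"))
print(onz(T,382.8,235.2,.17), onz(w,319.6,258.2,.17,True)-[0-.0017,.012,0])
for p in ((545,282),(670,265)): print(onz(w,268+(p[0]-400)/4,190+p[1]/4,.17,True))
# collar top view near edges
go((.499,-.162,.135),-172)
```

```text
[ 0.49915354 -0.16355464  0.17      ] [ 0.49948551 -0.16570478  0.17      ]
[ 0.50800833 -0.15212267  0.17      ]
[ 0.48722703 -0.15500885  0.17      ]
tcp [ 0.4991 -0.1657  0.2596] yaw 179.58 tilt [-0.0008  0.0001] t 1.5333 F [-0.2 -0.1  0.5] w 0.597 j6 0.3
delta [ 0.0008  0.0002 -0.147 ] [-0.37  0.   12.46]
```

Request:
arm_command(deltas=[[0, 0, -0.147, -0.2, 0, 0, -0.2], [0, 0, -0.147, -0.2, 0, 3, -0.2], [0, 0, -0.147, -0.2, 0, 6, -0.2], [0, 0, -0.147, -0.2, 0, 9, -0.2], [0, 0, -0.147, -0.2, 0, 11, -0.2], [0, 0, -0.147, -0.2, 0, 12.4, -0.2], [0, 0, -0.147, -0.2, 0, 12.4, -0.2], [0, 0, -0.147, -0.2, 0, 12.4, -0.2]])

```text
time_s: 2.2
tcp_pos: [0.4992, -0.1641, 0.1357]
ee_rot: [[0.139, -0.99, -0.001], [-0.99, -0.139, -0.0], [0.0, 0.001, -1.0]]
wrist_force: [-0.2, 1.1, 0.5]
gripper_width: 0.598
gripper_force: 0.0
```

Request:
arm_command(deltas=[[0, 0, 0, 0, 0, 0, 0.4], [0, 0, 0, 0, 0, 0, 0.7], [0, 0, 0, 0, 0, 0, 1], [0, 0, 0, 0, 0, 0, 1], [0, 0, 0, 0, 0, 0, 1], [0, 0, 0, 0, 0, 0, 1], [0, 0, 0, 0, 0, 0, 1], [0, 0, 0, 0, 0, 0, 1]])

```text
time_s: 2.87
tcp_pos: [0.5, -0.163, 0.1363]
ee_rot: [[0.141, -0.99, 0.0], [-0.99, -0.141, -0.0], [0.0, -0.0, -1.0]]
wrist_force: [-0.8, 0.1, 3.6]
gripper_width: 0.271
gripper_force: 30.0
```

```bash
python3 -c "
from h import *
go((.499,-.164,.25),-172)"
```

```text
tcp [ 0.5    -0.163   0.1363] yaw -171.91 tilt [ 0.0003 -0.0002] t 2.8667 F [-0.8  0.1  3.6] w 0.271 j6 8.4
delta [-0.0002 -0.0002  0.0016] [  0.09   0.11 -11.37]
```

Width is 23.6 mm, so the grasp is on the flats. Lifting.

Request:
arm_command(deltas=[[0, 0, 0, 0, 0, -2, 1], [0, 0, 0, 0, 0, -5, 1], [0, 0, 0, 0, 0, -8, 1], [0, 0, 0, 0, 0, -11, 1], [0, 0, 0, 0, 0, -14, 1], [0, 0, 0, 0, 0, -14, 1], [0, 0, 0, 0, 0, -14, 1]])

```text
time_s: 3.45
tcp_pos: [0.5005, -0.1628, 0.277]
ee_rot: [[0.14, -0.99, 0.004], [-0.99, -0.14, 0.001], [-0.0, -0.004, -1.0]]
wrist_force: [-1.2, 0.6, -3.0]
gripper_width: 0.274
gripper_force: 30.0
```

Run:
```python
from h import *
import pickle
go((.5776,.171,.275),-172)
p=sense()["tcp_pos"]
out=[]
for n in ("scene","top","wrist"):
    c=capture(n); pickle.dump(c,open("l_"+n+".pkl","wb")); f=n=="wrist"
    q=proj(c,p-[0,0,.116],f); print(n,q, proj(c,p-[0,0,.06],f))
    im=c["pixels"]; x,y=(int(np.clip(q[0]-40,0,560)),int(np.clip(q[1]-30,0,420)))
    out.append(cv2.resize(im[y:y+60,x:x+80],(400,300),interpolation=cv2.INTER_CUBIC))
out.append(cv2.resize(pickle.load(open("l_wrist.pkl","rb"))["pixels"],(400,300)))
cv2.imwrite("pics/c3.png",np.vstack([np.hstack(out[:2]),np.hstack(out[2:])]))
```

```text
tcp [ 0.5005 -0.1628  0.277 ] yaw -171.93 tilt [0.0036 0.0006] t 3.45 F [-1.2  0.6 -3. ] w 0.274 j6 8.4
delta [-0.0036  0.0001  0.0012] [-31.96 -12.32   0.25]
scene [261.36864481 231.12048991] [259.65041766 199.25141277]
top [381.74783383 234.81529799] [385.77350413 232.33122679]
wrist [314.65623631 231.89324177] [314.54091692 258.47413814]
```

View pics/c3.png

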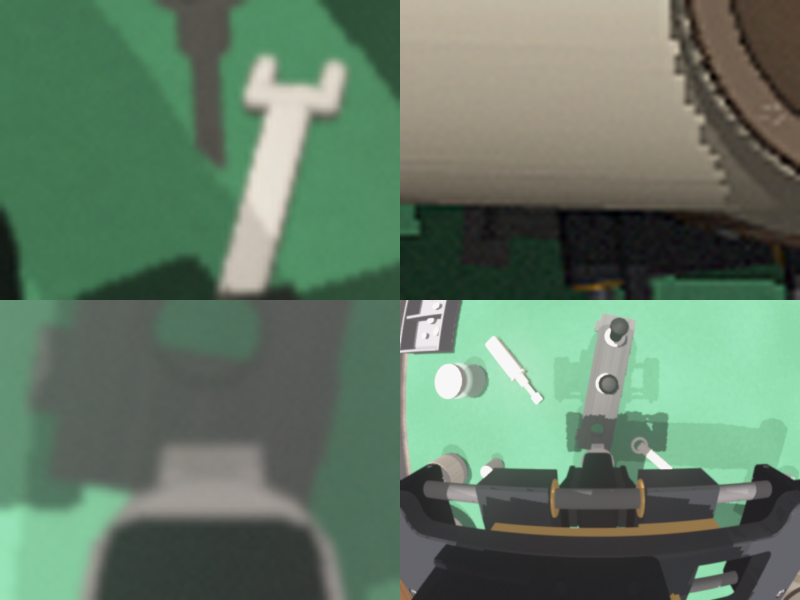

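The blade's wide side runs along the tool's y, the closing line. The wrist crop shows a straight wide edge, and the scene view shows it about 8 mm wide, which fits x at +8°. Next I'll carry it over the adjuster.

Request:
arm_command(deltas=[[0, 0, 0.01, -3, -1.2, 0, 1], [0, 0, 0.02, -6, -2.4, 0, 1], [0, 0, 0.03, -10, -3.9, 0, 1], [0, 0, 0.04, -14, -5.4, 0, 1], [0, 0, 0.05, -18, -7, 0, 1], [0, 0, 0.054, -22, -8.5, 0, 1], [0, 0, 0.054, -25, -9.7, 0, 1], [0, 0, 0.054, -27, -10.4, 0, 1]])

```text
time_s: 4.27
tcp_pos: [0.565, 0.1224, 0.2734]
ee_rot: [[0.09, -0.996, -0.003], [-0.996, -0.09, -0.001], [0.001, 0.003, -1.0]]
wrist_force: [-0.8, -0.2, -2.8]
gripper_width: 0.273
gripper_force: 30.0
```

```bash
python3 -c "
from h import *
go((.5776,.171,.245),-175.1)"
```

```text
tcp [0.565  0.1224 0.2734] yaw -174.86 tilt [-0.0031 -0.001 ] t 4.2667 F [-0.8 -0.2 -2.8] w 0.273 j6 -23.1
delta [ 0.0032 -0.0007  0.0041] [-4.73 -1.7   2.83]
```

Request:
arm_command(deltas=[[0, 0, 0.004, -2.5, -0.9, 1, 1], [0, 0, 0.004, -4, -1.5, 2, 1], [0, 0, 0.004, -4.8, -1.7, 2.8, 1], [0, 0, 0.004, -4.8, -1.7, 2.8, 1], [0, 0, 0.004, -4.8, -1.7, 2.8, 1], [0, 0, 0.004, -4.8, -1.7, 2.8, 1]])

```text
time_s: 4.77
tcp_pos: [0.5776, 0.167, 0.2479]
ee_rot: [[0.082, -0.997, -0.0], [-0.997, -0.082, -0.001], [0.001, 0.0, -1.0]]
wrist_force: [-0.3, -0.5, -1.1]
gripper_width: 0.272
gripper_force: 30.0
```

Run:
```python
from h import *
import pickle
go((.5776,.171,.245),-175.1)
p=sense()["tcp_pos"]; out=[]
for n in ("scene","wrist"):
    c=capture(n); pickle.dump(c,open("a_"+n+".pkl","wb")); f=n=="wrist"
    q=proj(c,p-[0,0,.116],f); print(n,q, proj(c,(.5776,.171,.08),f))
    x,y=(int(q[0]-40),int(q[1]-30)) if not f else (int(q[0]-60),int(q[1]-60)); print(x,y)
    k=1 if not f else 1.5
    out.append(cv2.resize(c["pixels"][y:y+int(60*k),x:x+int(80*k)],(400,300),interpolation=cv2.INTER_CUBIC))
cv2.imwrite("pics/c4.png",np.hstack(out))
```

```text
tcp [0.5776 0.167  0.2479] yaw -175.3 tilt [-0.0004 -0.0007] t 4.7667 F [-0.3 -0.5 -1.1] w 0.272 j6 -26.9
delta [ 0.0004 -0.0007 -0.0035] [-0.4  -0.03  0.29]
scene [474.9677518  221.44021124] [470.24488342 245.84412922]
434 191
wrist [317.42368483 231.32021159] [316.89798663 219.59063224]
257 171
```

View pics/c4.png

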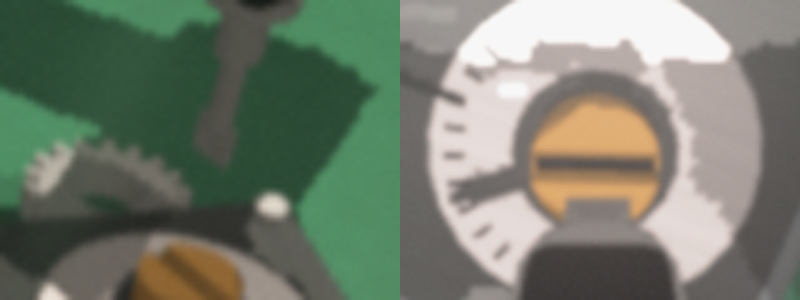

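The wrist crop shows the blade end as a straight edge near pixel (317,231) and the slot centre near (316,220), tilted about 2–3° to the blade. I'll measure both numerically.

Run:
```python
from h import *
import pickle
c=pickle.load(open("a_wrist.pkl","rb")); im=c["pixels"]; hsv=cv2.cvtColor(im,cv2.COLOR_BGR2HSV)
m=cv2.inRange(hsv,(8,90,90),(30,255,255)); m[:185]=0;m[250:]=0;m[:,280:][:,80:]=0;m[:,:280]=0
ys,xs=np.nonzero(m)
for y in range(190,236,3): r=xs[ys==y]; print(y,(r.min(),r.max()) if len(r) else None,end=" ")
print()
pts=np.array([onz(c,x,y,.08,True)[:2] for x,y in zip(xs,ys)])
(ctr,rad)=cv2.minEnclosingCircle(pts.astype(np.float32)*1000); print("head",ctr,rad)
g=im.max(2).astype(int)
up=[];lo=[]
for x in range(300,332,2):
    col=g[205:234,x]
    b=np.nonzero(col<125)[0]; b=b[(b+205>212)&(b+205<228)]
    if len(b): up.append((x,b.min()+205));lo.append((x,b.max()+206))
    if x in(304,316,328): print(x,col)
W=lambda a:np.array([onz(c,x+.0,y-.5,.08,True)[:2] for x,y in a])
for n,a in(("up",up),("lo",lo)):
    w=W(a); k=np.polyfit(w[:,0],w[:,1],1); print(n,np.degrees(np.arctan(k[0])),np.polyval(k,ctr[0]/1000))
print(lo)
# blade edge row profile
for x in (308,312,316,320,324): print(x,g[226:242,x], im[232,x])
```

```text
190 None 193 None 196 None 199 None 202 (np.int64(308), np.int64(323)) 205 (np.int64(303), np.int64(328)) 208 (np.int64(301), np.int64(331)) 211 (np.int64(298), np.int64(332)) 214 (np.int64(297), np.int64(333)) 217 (np.int64(297), np.int64(334)) 220 None 223 (np.int64(297), np.int64(332)) 226 (np.int64(296), np.int64(333)) 229 (np.int64(298), np.int64(332)) 232 (np.int64(300), np.int64(331)) 235 (np.int64(303), np.int64(328)) 
head (579.0244140625, 171.4421844482422) 17.536909103393555
304 [157 169 184 202 215 221 222 223 223 221 215 193 160 122 100  98 112 138
 156 169 188 210 219 222 223 221 219 215 204]
316 [223 222 223 223 223 223 224 223 223 222 217 201 169 133 103  94 107 133
 152 165 183 205 218 219 208 177 147 133 131]
328 [169 200 217 221 223 223 223 223 223 223 219 208 179 142 109  96 100 119
 139 156 174 198 216 221 221 221 219 218 216]
up 2.648517803512438 0.16993199129814363
lo 2.6442387760813673 0.17304790589540137
[(300, np.int64(222)), (302, np.int64(222)), (304, np.int64(222)), (306, np.int64(222)), (308, np.int64(222)), (310, np.int64(222)), (312, np.int64(222)), (314, np.int64(222)), (316, np.int64(222)), (318, np.int64(222)), (320, np.int64(222)), (322, np.int64(222)), (324, np.int64(223)), (326, np.int64(223)), (328, np.int64(223)), (330, np.int64(223))]
308 [208 218 218 208 180 151 136 135 134 136 136 136 138 142 144 145] [119 126 136]
312 [206 218 219 207 176 146 132 130 130 130 132 137 142 144 144 145] [118 122 132]
316 [205 218 219 208 177 147 133 131 130 129 134 138 143 144 144 144] [120 124 133]
320 [203 218 218 207 177 147 133 130 130 129 132 136 142 144 145 145] [120 124 133]
324 [201 217 218 206 178 154 141 140 140 140 140 137 140 142 144 144] [119 128 141]
```

```bash
python3 -c "
from h import *
go((.5788,.172,.203),-177.35)"
```

```text
tcp [0.5778 0.1671 0.2487] yaw -175.32 tilt [0.001  0.0003] t 4.8667 F [ 0.9 -0.2 -1.6] w 0.277 j6 -26.9
delta [-0.0011  0.0002  0.0354] [-0.48 -0.13  4.57]
```

Request:
arm_command(deltas=[[0, 0, 0.036, -0.48, -0.1, 1, 1], [0, 0, 0.036, -0.48, -0.1, 2.5, 1], [0, 0, 0.036, -0.48, -0.1, 4, 1], [0, 0, 0.036, -0.48, -0.1, 4, 1], [0, 0, 0.036, -0.48, -0.1, 4, 1]])

```text
time_s: 5.28
tcp_pos: [0.5782, 0.1722, 0.2081]
ee_rot: [[0.046, -0.999, -0.0], [-0.999, -0.046, -0.001], [0.001, 0.0, -1.0]]
wrist_force: [0.3, 0.8, -1.0]
gripper_width: 0.275
gripper_force: 30.0
```

```bash
python3 -c "
from h import *
go((.5788,.172,.191),-177.35)"
```

```text
tcp [0.5782 0.1722 0.2081] yaw -177.35 tilt [-0.0004 -0.0007] t 5.2833 F [ 0.3  0.8 -1. ] w 0.275 j6 -29.3
delta [ 0.0005 -0.0007 -0.    ] [ 0.02 -0.06  1.71]
```

Request:
arm_command(deltas=[[0, 0, 0, 0, -0.06, 0.5, 1], [0, 0, 0, 0, -0.06, 0.9, 1], [0, 0, 0, 0, -0.06, 1.2, 1], [0, 0, 0, 0, -0.06, 1.4, 1], [0, 0, 0, 0, -0.06, 1.4, 1]])

```text
time_s: 5.7
tcp_pos: [0.5787, 0.1731, 0.1935]
ee_rot: [[0.047, -0.999, -0.001], [-0.999, -0.047, -0.0], [0.0, 0.001, -1.0]]
wrist_force: [0.1, -0.0, -1.5]
gripper_width: 0.271
gripper_force: 30.0
```

Request:
arm_command(deltas=[[0, 0, 0, 0, 0, 0.1, 1], [0, 0, 0, 0, 0, 0.2, 1], [0, 0, 0, 0, 0, 0.2, 1]])

```text
time_s: 5.95
tcp_pos: [0.5789, 0.1732, 0.1918]
ee_rot: [[0.047, -0.999, -0.0], [-0.999, -0.047, -0.0], [0.0, 0.0, -1.0]]
wrist_force: [-0.3, 1.2, -3.1]
gripper_width: 0.276
gripper_force: 30.0
```

Request:
arm_command(deltas=[[0, 0, 0, 0, 0, 0.1, 1], [0, 0, 0, 0, 0, 0.2, 1], [0, 0, 0, 0, 0, 0.25, 1], [0, 0, 0, 0, 0, 0.25, 1]])

```text
time_s: 6.28
tcp_pos: [0.5788, 0.1732, 0.1892]
ee_rot: [[0.047, -0.999, -0.0], [-0.999, -0.047, -0.0], [0.0, 0.0, -1.0]]
wrist_force: [0.3, 0.5, -1.8]
gripper_width: 0.275
gripper_force: 30.0
```

Run:
```python
from h import *
import pickle
go((.5788,.172,.191),-177.35)
p=sense()["tcp_pos"]; out=[]
for n in ("scene","wrist"):
    c=capture(n); pickle.dump(c,open("i_"+n+".pkl","wb")); f=n=="wrist"
    q=proj(c,(.5788,.172,.08),f); x,y=int(q[0]-60),int(q[1]-45)
    out.append(cv2.resize(c["pixels"][y:y+90,x:x+120],(400,300),interpolation=cv2.INTER_CUBIC))
cv2.imwrite("pics/c5.png",np.hstack(out))
```

```text
tcp [0.5788 0.1732 0.1892] yaw -177.31 tilt [-0.0003 -0.0001] t 6.2833 F [ 0.3  0.5 -1.8] w 0.275 j6 -29.3
delta [ 0.0003 -0.0001  0.0008] [ 0.11  0.01 -0.18]
```

View pics/c5.png

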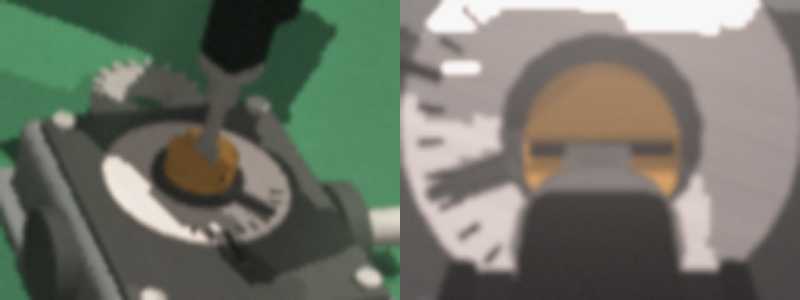

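The blade is in the slot: the wrist crop shows it at (598,150), with slot visible on both sides. Now turning clockwise in stages.

Request:
arm_command(deltas=[[0, 0, 0.05, 0.05, 0, 0, 1], [0, 0, 0.12, 0.1, 0, 0, 1], [0, 0, 0.2, 0.1, 0, 0, 1], [0, 0, 0.3, 0.1, 0, 0, 1], [0, 0, 0.4, 0.1, 0, 0, 1], [0, 0, 0.5, 0.1, 0, 0, 1], [0, 0, 0.6, 0.1, 0, 0, 1], [0, 0, 0.6, 0.1, 0, 0, 1]])

```text
time_s: 7.05
tcp_pos: [0.579, 0.1721, 0.1894]
ee_rot: [[-0.526, -0.85, 0.0], [-0.85, 0.526, -0.0], [0.0, -0.0, -1.0]]
wrist_force: [0.6, -0.6, -1.3]
gripper_width: 0.27
gripper_force: 30.0
```

```bash
cat > ang.py <<'E'
from h import *
import pickle,sys
def polar(c,name):
    "unwrap dial: columns = world angle deg (-60..60), rows = radius; camera rays onto dial heights"
    g=c["pixels"].max(2); a=np.arange(-60,60,.5)
    def row(r,z):
        P=[proj(c,(.5785+r*np.cos(np.radians(t)),.172+r*np.sin(np.radians(t)),z),True) for t in a]
        P=np.float32(P); return cv2.remap(g,P[:,0].reshape(1,-1),P[:,1].reshape(1,-1),1)[0].astype(float)
    for rs,z,l in (((.028,.030,.032),.066,"pointer"),((.046,.048,.050),.061,"mark")):
        for r in rs:
            v=row(r,z); d=v<np.percentile(v,60)*.65
            seg=np.flatnonzero(np.diff(np.r_[0,d.astype(int),0])); print(name,l,r,[(a[min(i,239)],a[j-1],int(v[i:j].min())) for i,j in seg.reshape(-1,2)])
if __name__=="__main__":
    go((.5788,.172,.1892),-177.35)
    polar(pickle.load(open("a_wrist.pkl","rb")),"before")
    c=capture("wrist"); polar(c,"now"); n=sys.argv[1]; pickle.dump(c,open(n+".pkl","wb"))
    s=capture("scene"); pickle.dump(s,open(n+"s.pkl","wb"))
E
python3 ang.py r1
```

```text
tcp [0.579  0.1721 0.1894] yaw 148.24 tilt [ 0.0002 -0.0001] t 7.05 F [ 0.6 -0.6 -1.3] w 0.27 j6 -63.7
delta [-2.000e-04 -1.000e-04 -6.006e-01] [0.02 0.01 0.02]
before pointer 0.028 [(np.float64(15.5), np.float64(28.0), 109)]
before pointer 0.03 [(np.float64(15.5), np.float64(27.5), 109)]
before pointer 0.032 [(np.float64(15.5), np.float64(27.0), 108)]
before mark 0.046 [(np.float64(-17.0), np.float64(-15.0), 113)]
before mark 0.048 []
before mark 0.05 []
now pointer 0.028 [(np.float64(2.5), np.float64(11.5), 126), (np.float64(17.0), np.float64(59.5), 77)]
now pointer 0.03 [(np.float64(3.5), np.float64(13.0), 126), (np.float64(19.5), np.float64(59.5), 77)]
now pointer 0.032 [(np.float64(4.0), np.float64(12.5), 125), (np.float64(21.5), np.float64(59.5), 76)]
now mark 0.046 [(np.float64(-16.0), np.float64(-15.5), 106), (np.float64(13.5), np.float64(16.5), 87), (np.float64(18.0), np.float64(59.5), 71)]
now mark 0.048 [(np.float64(32.5), np.float64(32.5), 72), (np.float64(35.0), np.float64(35.5), 72), (np.float64(38.5), np.float64(59.5), 69)]
now mark 0.05 [(np.float64(40.5), np.float64(40.5), 70), (np.float64(42.0), np.float64(43.5), 70), (np.float64(45.5), np.float64(59.5), 69)]
```

The pointer is at about 8° and the mark at about -16°, so roughly 24° is left.

Request:
arm_command(deltas=[[0, 0, 0.07, 0, 0, 0, 1], [0, 0, 0.15, 0, 0, 0, 1], [0, 0, 0.23, 0, 0, 0, 1], [0, 0, 0.31, 0, 0, 0, 1], [0, 0, 0.37, 0, 0, 0, 1], [0, 0, 0.37, 0, 0, 0, 1]])

```text
time_s: 7.65
tcp_pos: [0.5789, 0.1719, 0.1894]
ee_rot: [[-0.797, -0.604, -0.0], [-0.604, 0.797, -0.001], [0.0, -0.0, -1.0]]
wrist_force: [0.7, -1.3, -1.7]
gripper_width: 0.274
gripper_force: 30.0
```

```bash
python3 ang.py r2|grep -v before
```

```text
tcp [0.5789 0.1719 0.1894] yaw 127.18 tilt [-0.0002 -0.0006] t 7.65 F [ 0.7 -1.3 -1.7] w 0.274 j6 -84.7
delta [-1.000e-04 -6.000e-04 -9.681e-01] [0.   0.02 0.02]
now pointer 0.028 [(np.float64(0.5), np.float64(49.0), 84), (np.float64(51.5), np.float64(51.5), 89)]
now pointer 0.03 [(np.float64(1.5), np.float64(59.5), 83)]
now pointer 0.032 [(np.float64(2.0), np.float64(59.5), 83)]
now mark 0.046 [(np.float64(-7.0), np.float64(-4.0), 88), (np.float64(-1.5), np.float64(59.5), 77)]
now mark 0.048 []
now mark 0.05 []
```

Run:
```python
from h import *
import pickle
out=[]
for n in ("r2s","r2"):
    c=pickle.load(open(n+".pkl","rb")); f=n=="r2"
    q=proj(c,(.5905,.168,.065),f); x,y=int(q[0]-40),int(q[1]-30); print(n,x,y)
    out.append(cv2.resize(c["pixels"][y:y+60,x:x+80],(400,300),interpolation=cv2.INTER_CUBIC))
cv2.imwrite("pics/c6.png",np.hstack(out))
```

```text
r2s 431 227
r2 263 206
```

View pics/c6.png

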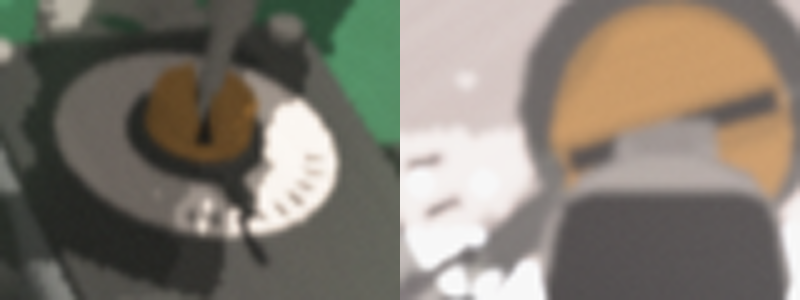

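The pointer now nearly meets the long mark. In the scene crop the pointer end is at (243,206) and the mark runs (247,215)–(265,262). I'll quantify it from the slot angle and scene rays.

Run:
```python
from h import *
import pickle
s=pickle.load(open("r2s.pkl","rb")); w=pickle.load(open("r2.pkl","rb")); s0=pickle.load(open("scene.pkl","rb"))
P=[onz(w,263+(x-400)/5-.4,206+y/5-.4,.08,True) for x,y in((570,157),(775,98))]; d=P[0]-P[1]
an=lambda v:np.degrees(np.arctan2(v[1],v[0]))
print("slot",an(d),np.linalg.norm(d),"pointer if engaged",an(d)+22.92)
C=np.array([.5785,.172,0])
g=s["pixels"].max(2); a=np.arange(-45,30,.5)
for r,z in((.026,.066),(.03,.066),(.034,.066),(.038,.066),(.047,.06),(.05,.06),(.053,.06)):
    Q=np.float32([proj(s,(C[0]+r*np.cos(np.radians(t)),C[1]+r*np.sin(np.radians(t)),z)) for t in a])
    v=cv2.remap(g,Q[:,0].reshape(1,-1),Q[:,1].reshape(1,-1),1)[0].astype(int); i=v.argmin(); k=np.flatnonzero(v<v[i]+25)
    print(r,z,"min at",a[i],v[i],a[k.min()],a[k.max()],v[::6])
```

```text
slot -36.14470817723206 0.03023389115193335 pointer if engaged -13.22470817723206
0.026 0.066 min at -17.0 48 -45.0 -2.0 [ 68  71  76  77  77  75  71  65  57  50  49  50  51  51  65  87 109 121
 130 131 132 134 140 151 169]
0.03 0.066 min at -14.0 48 -19.0 -6.5 [102 111 130 136 139 136 123 105  85  62  50  49  55  73 109 144 164 179
 198 219 231 236 240 242 246]
0.034 0.066 min at -14.0 48 -18.5 -8.0 [113 128 148 154 164 174 153 128  98  65  50  51  61  93 155 214 243 248
 249 249 249 249 249 249 250]
0.038 0.066 min at -14.0 62 -15.5 -10.0 [123 145 149 155 197 199 154 140 127 113  74  64  99 183 245 249 246 247
 247 240 239 243 237 234 243]
0.047 0.06 min at -45.0 61 -45.0 -13.5 [ 61  70  71  72  85  78  80 111 133 111  69 105 135 146 146 147 148 138
 150 159 149 145 147 154 161]
0.05 0.06 min at -45.0 43 -45.0 -13.0 [ 43  47  52  53  53  55  60  92  99  84  54  75  95 101 100 100  99  99
 101 100  97  97  97  97  97]
0.053 0.06 min at -45.0 39 -45.0 -13.0 [39 42 51 51 51 52 60 92 95 85 52 73 94 98 98 97 97 97 97 97 96 97 97 96
 98]
```

The pointer is at -13.2° and the mark at about -15.5°. A final nudge of 0.04 rad and a dwell, then I'll back off inside the slack and lift out.

Request:
arm_command(deltas=[[0, 0, 0.02, 0, 0, 0, 1], [0, 0, 0.04, 0, 0, 0, 1], [0, 0, 0.04, 0, 0, 0, 1], [0, 0, 0.04, 0, 0, 0, 1], [0, 0, 0.04, 0, 0, 0, 1], [0, 0, -0.02, 0, 0, 0, 1], [0, 0, -0.08, 0, 0, 0, 1], [0, 0, -0.08, 0, 0, 0, 1]])

```text
time_s: 8.42
tcp_pos: [0.5788, 0.1724, 0.1892]
ee_rot: [[-0.746, -0.666, -0.0], [-0.666, 0.746, 0.0], [-0.0, 0.001, -1.0]]
wrist_force: [-0.0, -1.5, -1.4]
gripper_width: 0.276
gripper_force: 30.0
```

Request:
arm_command(deltas=[[0, 0, 0, 0, 0, -0.5, 1], [0, 0, 0, 0, 0, -1.5, 1], [0, 0, 0, 0, 0, -3, 1], [0, 0, 0, 0, 0, -5, 1], [0, 0, 0, 0, 0, -7, 1], [0, 0, 0, 0, 0, -8.7, 1], [0, 0, 0, 0, 0, -8.7, 1]])

```text
time_s: 9.0
tcp_pos: [0.5811, 0.1731, 0.282]
ee_rot: [[-0.747, -0.665, 0.01], [-0.665, 0.747, 0.004], [-0.01, -0.003, -1.0]]
wrist_force: [0.3, -0.1, -0.7]
gripper_width: 0.273
gripper_force: 30.0
```

Run:
```python
from h import *
import pickle
go((.500,-.163,.277),171.9+180-180)
w=capture("wrist"); s=capture("scene"); pickle.dump((w,s),open("e.pkl","wb"))
a=np.arange(-45,30,.5)
for c,f,n in((s,False,"s"),(w,True,"w")):
  g=c["pixels"].max(2)
  for r,z in((.03,.066),(.034,.066),(.038,.066),(.047,.06),(.05,.06),(.053,.06)):
    Q=np.float32([proj(c,(.5785+r*np.cos(np.radians(t)),.172+r*np.sin(np.radians(t)),z),f) for t in a])
    v=cv2.remap(g,Q[:,0].reshape(1,-1),Q[:,1].reshape(1,-1),1)[0].astype(int); k=np.flatnonzero(v==v[40:80].min())
    print(n,r,"min",a[k[(k>=40)&(k<80)]],v[30:100:4])
```

```text
tcp [0.5811 0.1731 0.282 ] yaw 131.69 tilt [0.0097 0.0041] t 9.0 F [ 0.3 -0.1 -0.7] w 0.273 j6 -80.2
delta [-0.0068  0.0084 -0.7017] [ 28.41 -19.7    0.29]
s 0.03 min [-17.  -16.5 -16. ] [166 182 184 140  99  62  53  49  51  57  68 108 149 191 203 203 200 200]
s 0.034 min [-17.] [227 225 177 128  88  66  57  59  72  93 127 177 214 236 242 244 246 247]
s 0.038 min [-16.5 -16.  -15.5 -15. ] [185 160 139 125 109  99  83  69  70 108 161 210 240 247 249 248 245 245]
s 0.047 min [-15.] [ 74  76  75  75  82 102  99  77  78 103 126 136 142 143 140 143 145 138]
s 0.05 min [-25.] [53 53 51 54 68 88 82 61 56 73 88 95 97 98 96 96 96 96]
s 0.053 min [-25.  -14.5] [49 50 50 56 78 89 84 56 51 71 88 94 94 95 96 95 95 95]
w 0.03 min [-16.5 -16.  -15.5 -15.  -14.5 -14. ] [247 246 244 233 206 171 148 142 142 150 195 242 247 247 247 247 247 247]
w 0.034 min [-16.5 -16. ] [244 244 244 242 230 196 157 145 153 176 222 247 247 247 247 247 247 247]
w 0.038 min [-16.] [224 208 233 243 246 242 209 177 208 239 247 247 247 247 247 247 247 247]
w 0.047 min [-15.5] [193 193 188 189 197 224 226 184 214 243 245 245 245 246 247 246 246 246]
w 0.05 min [-25.] [135 137 137 144 164 183 164 151 173 198 201 202 203 203 204 203 203 202]
w 0.053 min [-25.] [135 137 137 162 193 197 174 153 175 197 199 201 202 201 202 201 202 201]
```

The pointer is at about -16.2° and the mark at -15.5° in both views, so it's on the mark. Carrying the driver back to its hole.

```bash
python3 -c "
from h import *
go((.500,-.163,.282),-172)"
```

```text
tcp [0.579  0.1726 0.2771] yaw 131.67 tilt [0.0015 0.0018] t 9.1 F [ 0.4 -0.1 -2.3] w 0.274 j6 -80.2
delta [-8.000e-04  2.300e-03 -9.832e-01] [ 28.2  -19.82  -0.56]
```

Request:
arm_command(deltas=[[0, 0, -0.08, 2, -1.4, -0.3, 1], [0, 0, -0.18, 5, -3.5, -0.3, 1], [0, 0, -0.28, 8, -5.6, -0.3, 1], [0, 0, -0.39, 11, -7.7, -0.3, 1], [0, 0, -0.5, 14, -9.8, -0.3, 1], [0, 0, -0.6, 17, -12, -0.3, 1], [0, 0, -0.7, 20, -14.1, -0.3, 1], [0, 0, -0.8, 23, -16.2, -0.3, 1]])

```text
time_s: 9.77
tcp_pos: [0.5135, -0.1032, 0.2779]
ee_rot: [[-0.038, -0.999, -0.003], [-0.999, 0.038, 0.0], [-0.0, 0.003, -1.0]]
wrist_force: [0.5, -0.0, -1.4]
gripper_width: 0.271
gripper_force: 30.0
```

```bash
python3 -c "
from h import *
go((.500,-.163,.275),-172)"
```

```text
tcp [ 0.5135 -0.1032  0.2779] yaw 177.81 tilt [-0.0026  0.0004] t 9.7667 F [ 0.5 -0.  -1.4] w 0.271 j6 -8.6
delta [ 0.0026  0.0005 -0.1779] [6.03 1.12 0.29]
```

Request:
arm_command(deltas=[[0, 0, -0.09, 3, 0.55, 0, 1], [0, 0, -0.178, 5, 0.95, 0, 1], [0, 0, -0.178, 6, 1.1, 0, 1], [0, 0, -0.178, 6, 1.1, 0, 1], [0, 0, -0.178, 6, 1.1, 0, 1], [0, 0, -0.178, 6, 1.1, 0, 1]])

```text
time_s: 10.27
tcp_pos: [0.5015, -0.1605, 0.2787]
ee_rot: [[0.134, -0.991, -0.001], [-0.991, -0.134, 0.0], [-0.001, 0.001, -1.0]]
wrist_force: [0.4, 0.3, -1.1]
gripper_width: 0.269
gripper_force: 30.0
```

```bash
python3 -c "
from h import *
go((.500,-.163,.139),-172)"
```

```text
tcp [ 0.5015 -0.1605  0.2787] yaw -172.29 tilt [-0.0009  0.0005] t 10.2667 F [ 0.4  0.3 -1.1] w 0.269 j6 7.8
delta [ 0.0009  0.0006 -0.005 ] [ 0.24  0.17 13.97]
```

Lowering first to just short of the neck entering the hole (the neck's end is about 69 mm below the TCP).

Request:
arm_command(deltas=[[0, 0, -0.005, 0.24, 0.1, 0, 1], [0, 0, -0.005, 0.24, 0.15, 1.5, 1], [0, 0, -0.005, 0.24, 0.15, 3.5, 1], [0, 0, -0.005, 0.24, 0.15, 6, 1], [0, 0, -0.005, 0.24, 0.15, 8.5, 1], [0, 0, -0.005, 0.24, 0.15, 10.5, 1], [0, 0, -0.005, 0.24, 0.15, 11, 1], [0, 0, -0.005, 0.24, 0.15, 11, 1]])

```text
time_s: 10.93
tcp_pos: [0.4996, -0.1632, 0.1679]
ee_rot: [[0.141, -0.99, -0.004], [-0.99, -0.141, 0.0], [-0.001, 0.004, -1.0]]
wrist_force: [0.3, -0.2, -0.4]
gripper_width: 0.278
gripper_force: 30.0
```

```bash
python3 -c "
from h import *
go((.500,-.163,.1375),-172)"
```

```text
tcp [ 0.4996 -0.1632  0.1679] yaw -171.91 tilt [-0.0038  0.0001] t 10.9333 F [ 0.3 -0.2 -0.4] w 0.278 j6 8.5
delta [0.0037 0.0006 0.0015] [-0.01 -0.05  3.04]
```

Request:
arm_command(deltas=[[0, 0, 0, 0, 0, 0.8, 1], [0, 0, 0, 0, 0, 1.6, 1], [0, 0, 0, 0, 0, 2.4, 1], [0, 0, 0, 0, 0, 2.9, 1], [0, 0, 0, 0, 0, 3.1, 1], [0, 0, 0, 0, 0, 3.1, 1]])

```text
time_s: 11.43
tcp_pos: [0.4999, -0.1639, 0.1377]
ee_rot: [[0.139, -0.99, -0.001], [-0.99, -0.139, 0.0], [-0.0, 0.001, -1.0]]
wrist_force: [-0.5, 0.1, -2.2]
gripper_width: 0.277
gripper_force: 30.0
```

Request:
arm_command(deltas=[[0, 0, 0, 0, 0, 0.05, 1], [0, 0, 0, 0, 0, 0.1, 1], [0, 0, 0, 0, 0, 0.1, 1]])

```text
time_s: 11.68
tcp_pos: [0.5004, -0.1639, 0.1376]
ee_rot: [[0.139, -0.99, 0.001], [-0.99, -0.139, -0.0], [0.0, -0.001, -1.0]]
wrist_force: [0.3, 0.1, -0.3]
gripper_width: 0.272
gripper_force: 30.0
```

Request:
arm_command(deltas=[[0, 0, 0, 0, 0, 0.05, 1], [0, 0, 0, 0, 0, 0.05, 0.3], [0, 0, 0, 0, 0, 0.05, 0.1], [0, 0, 0, 0, 0, 0.05, -0.1], [0, 0, 0, 0, 0, 0.05, -0.2], [0, 0, 0, 0, 0, 0.05, -0.2], [0, 0, 0, 0, 0, 0.05, -0.2], [0, 0, 0, 0, 0, 0.05, -0.2]])

```text
time_s: 12.35
tcp_pos: [0.5003, -0.1639, 0.1369]
ee_rot: [[0.14, -0.99, 0.0], [-0.99, -0.14, -0.0], [0.0, -0.0, -1.0]]
wrist_force: [0.5, 0.0, -0.6]
gripper_width: 0.593
gripper_force: 0.0
```

Request:
arm_command(deltas=[[0, 0, 0, 0, 0, -1.5, -0.2], [0, 0, 0, 0, 0, -4, -0.2], [0, 0, 0, 0, 0, -8, -0.2], [0, 0, 0, 0, 0, -11, -0.2], [0, 0, 0, 0, 0, -14, -0.2], [0, 0, 0, 0, 0, -15, -0.2], [0, 0, 0, 0, 0, -15, -0.2]])

```text
time_s: 12.93
tcp_pos: [0.5017, -0.1641, 0.2902]
ee_rot: [[0.14, -0.99, 0.007], [-0.99, -0.14, -0.001], [0.002, -0.007, -1.0]]
wrist_force: [-0.3, -0.1, 0.0]
gripper_width: 0.598
gripper_force: 0.0
```

Run:
```python
from h import *
import pickle
go((.5,-.163,.28),-172)
s=capture("scene");w=capture("wrist");s0=pickle.load(open("scene.pkl","rb"))
r=lambda im,x,y,W,H:cv2.resize(im[y:y+H,x:x+W],(400,300),interpolation=cv2.INTER_CUBIC)
cv2.imwrite("pics/f.png",np.vstack([np.hstack([r(s["pixels"],150,210,160,120),r(s0["pixels"],150,210,160,120)]),np.hstack([r(s["pixels"],420,215,100,75),r(w["pixels"],220,0,200,150)])]))
```

```text
tcp [ 0.5017 -0.1641  0.2902] yaw -171.97 tilt [ 0.0073 -0.0008] t 12.9333 F [-0.3 -0.1  0. ] w 0.598 j6 8.5
delta [-0.0071 -0.0018  0.0006] [-0.13  0.16  1.02]
```

View pics/f.png

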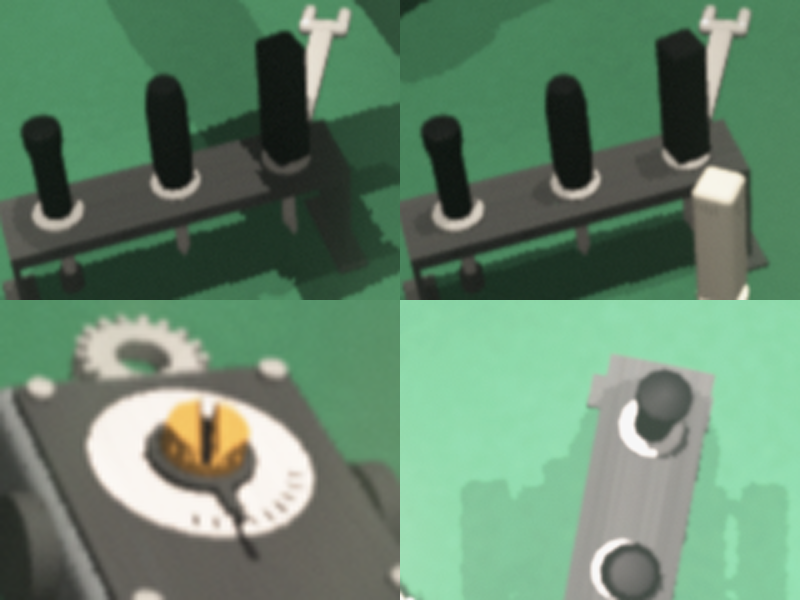

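The driver is seated at the same height as at the start, the pointer is in line with the long mark, and the other drivers and the gear are where they were. Handing in.

```bash
python3 -c "
from station import finish_job
print(finish_job())"
```

```text
the job is handed in; nothing more can be done
None
```

I turned the adjuster until the pointer stood on the long mark (within about 1° in the images), put the square-handled screwdriver back upright in its rack hole, and handed the job in at about 13 s; no verdict came back.

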